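# Send a burger order down the gravity rail

## Task

Hang the loaded roller carrier on the upper half of the sloped rail: the clamped rail is never quite where it is said to be, so feel for it gently, and seat both wheels on its top edge while you still hold the carrier. Then let go there and let it roll down by itself until it rests at the stop, without jamming the rail hard, tipping the carrier or disturbing the other things on the counter.

Things in the scene. Friction and masses are not known exactly. Their poses are not given: they have to be found in the camera images.
- stand: fixed stand of the gravity rail: two 20 mm posts at x +105, y +200 and -200 mm (262, 222 mm tall) on 70 x 90 mm feet. Origin on the counter under the rail's middle; z up, +y level along the rail to its UPPER end, -x towards the robot. Rail: steel bar on edge, 8 mm thick (x), 20 mm tall, y -250 to +250 mm, falling 0.10 rad (5.7 deg) towards -y, parallel to the yz plane, stiff under 30 N
- rail_middle (a point): NOMINAL middle of the rail's top edge, 212 mm above the stand's origin, stand axes. The rail's height on its posts and reach on its arms are hand-clamped and NOT measured: the whole bar with its stop really lies anywhere up to 12 mm nearer or farther (stand x) and 15 mm higher or lower than nominal, slope and y kept. Nominal top edge at stand y: 212 mm + 0.1 y
- rail_load (a point): a good place to hang the carrier: NOMINAL point on the rail's top edge at stand y +120 mm, 224 mm up (with the same clamp error as rail_middle). The bar's near (-x) face and top are clear along its whole length; two thin arms hold it from the far side at y +200 and -200 mm, their tops 11 mm below the bar's top. A 22 mm high lug closes the upper end
- rail_stop (a point): NOMINAL foot of the stop at the lower end of the rail (y -234 mm): a rubber-faced lug standing 32 mm above the bar's top edge. With the lower wheel against it the carrier's seat point is at stand y about -193 mm
- carrier: loose roller carrier, 0.39 to 0.6 kg, standing on its tray: C-shaped steel hanger, tray with a closed burger box fixed in it below, black grip on top. Origin at the underside below the wheels' middle, z up, y along its two wheels, x across. Tray x -55 to +69, y +-60 mm; box top 53 mm up. The C opens to +x: riser at x -57, bend 74 to 77 mm up, then the plate (carrier_plate)
- carrier_plate (a point): on the inner (+x) face, at x -10.5 mm, 130 mm up, of the 70 mm wide upright plate (77 to 187 mm up) between bend and grip. The carrier goes on from the robot's side, its x along stand x: plate near side of the bar, tray under it, wheels on top. When this face touches the bar's near face, the wheels' grooves are 6.5 mm too far (in +x) beyond the bar's mid plane
- carrier_seat (a point): point midway between the lowest points of the two groove bottoms, carrier (0, 0, 150) mm. Seated, it lies on the middle of the bar's top edge, carrier y along the bar and carrier z square to it (tilted 0.10 rad like the rail). To pass over the bar it must be raised at least 6 mm (the flanges) and at most 45 mm above the top edge
- carrier_grip (a point): middle of the grip, carrier (0, 0, 218) mm: an upright black block 12 mm thick (carrier x), 40 mm wide (carrier y), 189 to 242 mm up, to be held across its thickness. Under it is the flat top of the hanger at 189 mm, x -13 to +10 mm, y +-35 mm. Let go, the seated carrier rolls off at once, at about 0.2 m/s
- wheel_up: the wheel at the carrier's +y end, the upper one on the rail: white plastic, grooved, free on an axle along carrier x; origin its centre, carrier (0, +22, 162) mm. Groove bottom 12 mm in radius and 11 mm wide, flanges of 18 mm radius flaring to 17 mm at the rim: it guides itself onto the 8 mm bar if lowered within about 4 mm sideways; 1.5 mm side play once seated
- wheel_down: the other wheel, the same, carrier (0, -22, 162) mm
- sauce_bottle_a: one of two closed squeeze bottles, 58 mm across, 170 mm tall; origin under its centre
- sauce_bottle_b: the other squeeze bottle, 58 mm across, 170 mm tall; origin under its centre
- shaker: aluminium seasoning shaker, 58 mm across, 98 mm tall; origin under its centre
- turner: griddle turner lying flat, 330 mm long along its x, black handle to -x, 18 mm tall; origin under its centre
- scraper: griddle scraper lying flat, 110 mm long along its x, 50 mm wide, 26 mm tall; origin under its centre
- sauce_bowl: small steel bowl, 90 mm across, 45 mm tall, beyond the rail; origin under its centre
- burger_box: a spare closed cardboard burger box, 100 x 100 x 50 mm, standing on the counter left of the rail; leave it; origin under its centre
Mind the look-alikes: they are no part of the job. What is shaped like the carrier but purple or turquoise is not meant.

How it is judged:
On the way:
1. both wheels of the carrier, still held, bear on the upper half of the rail (more than 0.3 N each), upright within 0.25 rad (contact force between each of wheel_up, wheel_down and stand above 0.3 N and contact force between the fingers and carrier above 0.5 N and y of carrier_seat in the frame of rail_middle above 0 m and angle between carrier's own z axis and vertical below 0.25 rad), for 0.2 s.
At the end, for the whole second after the job is handed in: the carrier hangs from the rail by both wheels (each bearing more than 0.3 N), its wheels' middle within about 12 mm of where it touches the stop (y -182 to -215 mm, x within 19 mm, z -42 to +4 mm of rail_middle), upright within 0.25 rad, at rest (below 20 mm/s) and let go (contact force between each of wheel_up, wheel_down and stand above 0.3 N and y of carrier_seat in the frame of rail_middle between -0.215 and -0.182 m and x of carrier_seat in the frame of rail_middle between -0.019 and 0.019 m and z of carrier_seat in the frame of rail_middle between -0.042 and 0.004 m and angle between carrier's own z axis and vertical below 0.25 rad and linear speed of carrier below 0.02 m/s).
It fails at once if the carrier is pressed on the rail or its stand with more than 25 N while the fingers hold it (contact force between carrier and stand above 25 N and contact force between the fingers and carrier above 0.5 N).
It fails at once if the carrier is pushed or carried down the rail's lower half instead of rolling by itself (contact force between the fingers and carrier above 0.5 N and contact force between carrier and stand above 0.5 N and y of carrier_seat in the frame of rail_middle below -0.03 m).
It fails at once if the carrier is tipped more than 0.6 rad (angle between carrier's own z axis and vertical above 0.6 rad).
It fails at once if another thing on the counter is moved more than 30 mm (distance of any of sauce_bottle_a, sauce_bottle_b, shaker, turner, scraper, sauce_bowl, burger_box from where it was at the start of the episode above 0.03 m).
It also fails if it takes over 59 s, if anything falls off the work surface, if the arm or the gripper's body presses on something with over 40 N, if the wrist force passes 120 N, or if a joint passes its speed limit or range.

## Robot

A 7-joint arm with a two-finger parallel gripper is mounted at the origin on the work surface. World frame = base frame: x ahead of the robot, y to its left, z up, the work surface at z = 0. Lengths are in m, angles in rad, forces in N, time in s.
With the tool pointing down it reaches from about 0.4 to 0.875 m from the base axis. Payload 6.5 kg.
Tool frame: the origin (TCP) lies between the finger pads; the fingertips stand 25 mm ahead of it and the grasp point (between the pads) lies 6 mm ahead of it; z points along the fingers, x is the direction in which the jaws open and shut, and the axes are right-handed (so a half turn about z gives the same grasp; the last joint's range is limited). The gripper opens to 88 mm and grips with 3 to 60 N. Pads are 18 mm wide; open, the fingers measure 123 mm over their backs; the gripper's body (75 mm by 187 mm) begins 45 mm behind the grasp point.
Start: joints at [1.196, 0.536, -0.004, 1.538, 0.003, 1.067, -0.071], TCP at [0.198, -0.619, 0.264] pointing down, gripper open.
Joint ranges: [-2.7, 2.7], [-0.37, 2.16], [-1.27, 1.26], [0.24, 2.4], [-1.31, 4.45], [0.19, 1.91], [-2.76, 2.76]. Speed limits (rad/s): [2.39, 2.39, 3.14, 3.14, 3.14, 3.14, 3.14].

## Interface

Orientations are given as a unit quaternion [x, y, z, w].
In Python, from station import arm, imaging, recognise, trace, readout gives the robot as it stands. Calls block until the motion is done:
- arm.move_to(position, orientation): joint-space move of the TCP to a pose.
- arm.line_to(position, rot=None, velocity=0.15): straight line of the TCP; rot=None keeps the orientation; velocity is the mean speed in m/s.
- arm.goto_joints(angles): joint-space move.
- arm.move_gripper(opening, strength=None): opening from 0.0 (shut) to 1.0 (fully open); strength is the grip in N (None keeps the last); returns when the fingers have stopped.
- arm.sleep(seconds).
- arm.ik(position, orientation): joint angles nearest the present ones, or None.
- imaging.camera(name): name is "side" or "top"; returns a dict with "color" (400x640x3 uint8, blue, green, red), "camera_matrix" (3x3 intrinsics, pixels), "world_from_camera" (4x4, takes a point from camera to world coordinates). Camera axes: x right, y up, looking along -z (the intrinsics and any distortion apply to the point x, -y, -z); pixel columns grow to the right and rows downward; lengths in m; the calibration is good to about 2 mm. A picture is of the moment at which its call begins. There is no depth.
A pose or a line that the arm cannot do raises arm.PlanningError and nothing moves.
- arm.finish_job(): hands the job in, once; it reports no verdict.
Trained networks look in a picture, given as the dict that the camera call returned (one of the last four; its "shot" number tells which), for a name from the list of things; names that differ only in an ending like _2 or _b are one class to them, and where a whole thing is asked for, a point or a joint stands for the part that bears it (a point fixed in the world has none). Each returns a list of dicts, best first, with "conf" (0 to 1); they miss things now and then, are a little off and sometimes report something else, mostly with a low value. They report only what shows in the picture. A call takes as long as a camera call. They do not tell look-alikes from the thing itself.
- recognise(picture, label): "centre" ([column, row] in pixels, amid what is visible of it).
- trace(picture, label): "mask" (400x640 bool, what is visible of it) and "centre" ([column, row] in pixels, amid what is visible of it).
Readings, each from a call of its own:
- readout.get_t(): time.
- readout.get_q(): joint angles.
- readout.get_joint_velocities(): joint speeds.
- readout.get_effort(): joint torques, N m.
- readout.get_eef_pos(): TCP position.
- readout.get_tcp_rot(): TCP orientation.
- readout.get_contact_force(): force on the tool from outside, world axes, zero at the start.
- readout.get_torque(): the same for the moment, N m.
- readout.get_opening(): opening from 0.0 (shut) to 1.0 (fully open).
Only numpy, scipy, OpenCV 4.12 (cv2) and the standard library are available. Lean on these libraries where they do the work, as an engineer would, in place of code of your own. Each camera call takes 0.05 s, during which the arm holds its last target. There are 200 camera calls.

## Working session

There is one attempt and no reset: what is moved stays moved. The work goes in short steps, each a Python script; the robot and the scene stay as the last script left them, time stands still between calls to the robot, and variables do not carry over. Pictures are saved under pics/ and viewed, about 8 in all and at most 12, crops included, and the job is handed in when it is done.

```bash
mkdir -p pics; cat > h.py <<'E'
import numpy as np, cv2
from station import arm, imaging, recognise, trace, readout
from scipy.spatial.transform import Rotation as R
def ray(p,uv):
    K=p["camera_matrix"];T=np.array(p["world_from_camera"])
    d=np.linalg.inv(K)@[uv[0],uv[1],1]; d=T[:3,:3]@[d[0],-d[1],-d[2]]
    return T[:3,3],d/np.linalg.norm(d)
def atz(p,uv,z):
    o,d=ray(p,uv); return o+d*(z-o[2])/d[2]
def proj(p,X):
    T=np.array(p["world_from_camera"]); c=T[:3,:3].T@(np.array(X)-T[:3,3])
    u=np.array(p["camera_matrix"])@[c[0],-c[1],-c[2]]; return u[:2]/u[2]
def tri(p1,u1,p2,u2):
    o1,d1=ray(p1,u1);o2,d2=ray(p2,u2)
    s=np.linalg.lstsq(np.c_[d1,-d2],o2-o1,rcond=None)[0]
    a=o1+s[0]*d1;b=o2+s[1]*d2; return (a+b)/2,np.linalg.norm(a-b)
E
ls; python3 - <<'E'
from h import *
P={n:imaging.camera(n) for n in("top","side")}
for n,p in P.items():
    cv2.imwrite(f"pics/{n}0.png",p["color"]); print(n,[k for k in p],np.round(p["camera_matrix"],1).tolist(),np.round(p["world_from_camera"],3).tolist())
    for l in["carrier","carrier_grip","wheel_up","stand","carrier_seat","sauce_bottle_a","shaker","turner","scraper","sauce_bowl","burger_box"]:
        print(n,l,[(np.round(d["centre"]).tolist(),round(d["conf"],2)) for d in recognise(p,l)])
print(readout.get_t())
E
```

```text
h.py
pics
top ['color', 'camera_matrix', 'world_from_camera', 'shot'] [[491.9, 0.0, 314.9], [0.0, 491.9, 200.3], [0.0, 0.0, 1.0]] [[-0.005, 0.997, -0.073, 0.409], [-1.0, -0.005, -0.002, -0.021], [-0.002, 0.073, 0.997, 1.551], [0.0, 0.0, 0.0, 1.0]]
top carrier [([440.0, 157.0], 0.92), ([393.0, 291.0], 0.86), ([385.0, 221.0], 0.63)]
top carrier_grip [([438.0, 157.0], 0.88), ([394.0, 288.0], 0.68), ([389.0, 223.0], 0.63)]
top wheel_up []
top stand [([308.0, 146.0], 0.88), ([388.0, 223.0], 0.74)]
top carrier_seat [([438.0, 160.0], 0.93), ([387.0, 221.0], 0.73), ([388.0, 286.0], 0.64), ([180.0, 220.0], 0.64)]
top sauce_bottle_a [([181.0, 222.0], 0.87), ([188.0, 248.0], 0.75), ([389.0, 224.0], 0.2)]
top shaker [([449.0, 205.0], 0.78)]
top turner [([242.0, 209.0], 0.77)]
top scraper [([441.0, 247.0], 0.81)]
top sauce_bowl [([307.0, 112.0], 0.79), ([310.0, 145.0], 0.38)]
top burger_box [([447.0, 205.0], 0.74), ([184.0, 172.0], 0.71)]
side ['color', 'camera_matrix', 'world_from_camera', 'shot'] [[363.4, 0.0, 316.6], [0.0, 363.4, 199.5], [0.0, 0.0, 1.0]] [[-0.99, 0.089, -0.106, 0.432], [-0.138, -0.575, 0.806, 0.738], [0.011, 0.813, 0.582, 0.691], [0.0, 0.0, 0.0, 1.0]]
side carrier [([419.0, 184.0], 0.93), ([356.0, 191.0], 0.77)]
side carrier_grip [([295.0, 155.0], 0.86), ([356.0, 190.0], 0.77), ([420.0, 188.0], 0.73)]
side wheel_up [([358.0, 158.0], 0.56), ([411.0, 155.0], 0.44)]
side stand [([228.0, 232.0], 0.73), ([318.0, 309.0], 0.72)]
side carrier_seat [([420.0, 188.0], 0.86), ([296.0, 156.0], 0.69)]
side sauce_bottle_a [([375.0, 359.0], 0.97), ([327.0, 354.0], 0.76), ([352.0, 153.0], 0.49)]
side shaker []
side turner [([319.0, 307.0], 0.64)]
side scraper [([375.0, 176.0], 0.69)]
side sauce_bowl [([225.0, 224.0], 0.64)]
side burger_box [([249.0, 357.0], 0.93)]
1.2
```

View pics/top0.png

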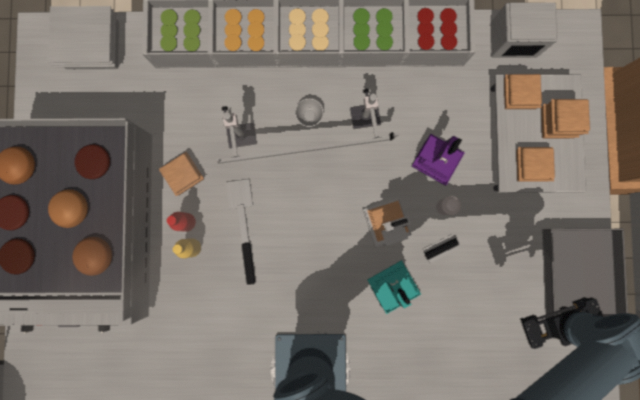

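View pics/side0.png

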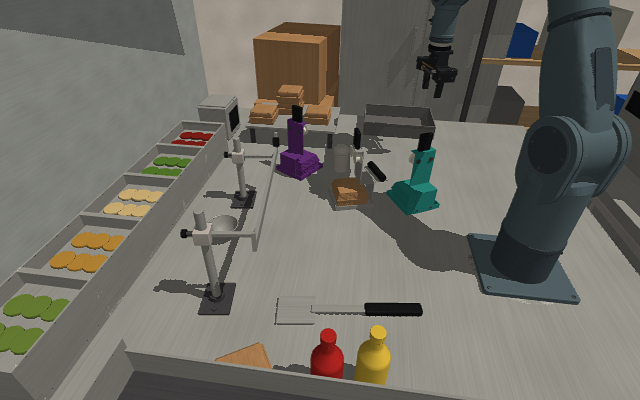

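The top view shows three carrier shapes: purple at (440,157), turquoise at (393,288), and steel with a cardboard box in the tray at (385,221). The steel one is the one meant. In the side view it is at (350,185). The rail runs from (220,160), its upper end at robot left, to (392,136), where the dark stop is.

```bash
python3 - <<'E'
from h import *
t=cv2.imread("pics/top0.png");s=cv2.imread("pics/side0.png")
a=cv2.resize(t[185:260,345:445],(800,600),interpolation=cv2.INTER_CUBIC)
b=cv2.resize(s[110:220,310:400],(491,600),interpolation=cv2.INTER_CUBIC)
a=a[:, 100:700]; a=cv2.resize(a,(400,400)) 
o=np.zeros((600,800,3),np.uint8); o[:400,:400]=a; o[:489,400:]=cv2.resize(b,(400,489)); cv2.imwrite("pics/c1.png",o)
c=cv2.resize(t[80:170,210:402],(800,375),interpolation=cv2.INTER_CUBIC);cv2.imwrite("pics/c2.png",c)
d=cv2.resize(s[125:320,165:290],(384,600),interpolation=cv2.INTER_CUBIC);cv2.imwrite("pics/c3.png",d)
E
```

```text
(no output)
```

View pics/c1.png

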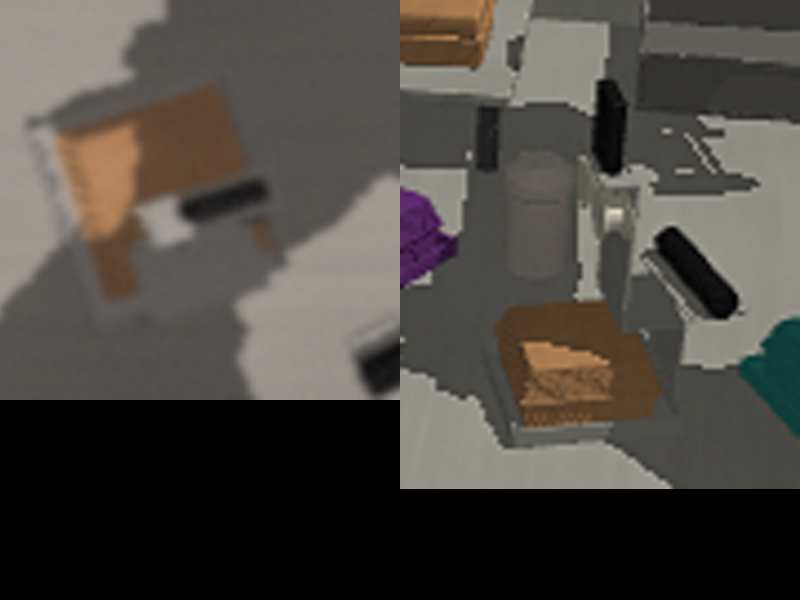

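View pics/c2.png

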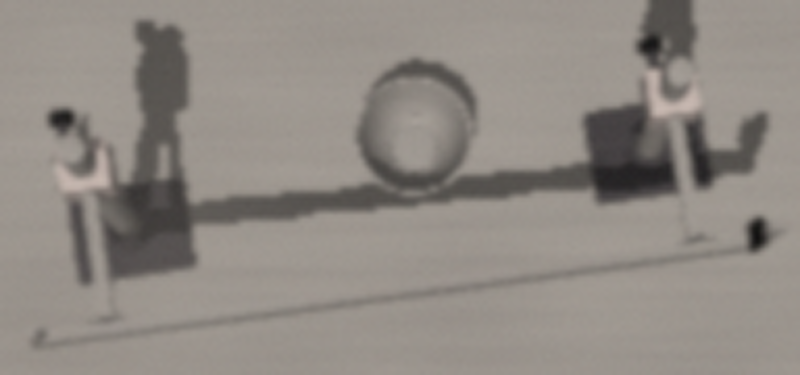

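View pics/c3.png

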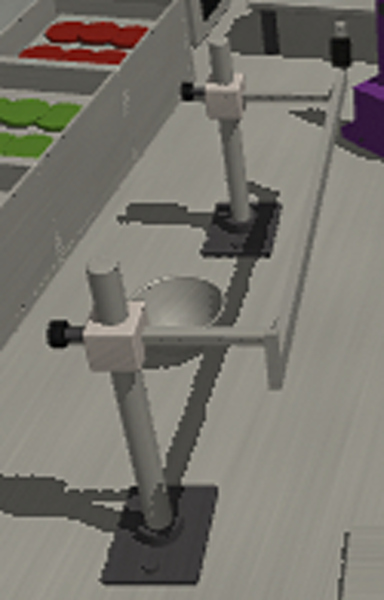

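```bash
cat > fit.py <<'E'
from h import *
from scipy.optimize import minimize
def box(x0,x1,y0,y1,z0,z1): return np.array([[x,y,z] for x in(x0,x1) for y in(y0,y1) for z in(z0,z1)])/1000.
def render(p,polys,S=4):
    m=np.zeros((400*S,640*S),np.uint8)
    for B in polys:
        uv=np.array([proj(p,X) for X in B]); h=cv2.convexHull(((uv+.5)*S).astype(np.float32))
        cv2.fillConvexPoly(m,np.round(h).astype(np.int32),255)
    return cv2.resize(m,(640,400),interpolation=cv2.INTER_AREA)/255.
def place(bs,x,y,yaw):
    M=R.from_euler('z',yaw).as_matrix(); return [b@M.T+[x,y,0] for b in bs]
carr=[box(-55,69,-60,60,0,12),box(-50,50,-50,50,3,53),box(-60,-54,-35,35,0,77),box(-57,-10,-35,35,74,77),box(-13.5,-10.5,-35,35,77,187),box(-13,10,-35,35,186,189),box(-6,6,-20,20,189,242)]
def carrier(v): return place(carr,*v)
def stand(v):
    x,y,yaw,dx,dz=v; b=[]
    for s in(1,-1):
        b+=[box(95,115,200*s-10,200*s+10,0,242+20*s),box(70,140,200*s-45,200*s+45,0,6)]
        zt=212+20*s+dz*1000-11; b.append(box(dx*1000,105,200*s-4,200*s+4,zt-10,zt)); b.append(box(87,123,200*s-17,200*s+17,zt-22,zt+12))
    sl=np.tan(.1)
    def seg(y0,y1,a,c):
        q=box(-4,4,y0,y1,0,0); q[:,2]=np.where(np.arange(8)%2,a,c)/1000; q[:,2]+=.212+sl*q[:,1]+dz; q[:,0]+=dx; return q
    b+=[seg(-250,250,-20,0),seg(-250,-234,0,32),seg(242,250,0,22)]
    return place(b,x,y,yaw)
def fit(model,masks,v0,step,blur=3):
    tg=[(p,cv2.GaussianBlur(m.astype(float),(0,0),blur)) for p,m in masks]
    f=lambda v:sum(np.abs(cv2.GaussianBlur(render(p,model(v)),(0,0),blur)-t).sum() for p,t in tg)
    S=np.array([v0]+[np.array(v0)+np.eye(len(v0))[i]*step[i] for i in range(len(v0))])
    r=minimize(f,v0,method='Nelder-Mead',options=dict(initial_simplex=S,maxiter=250,xatol=2e-4)); return r.x,r.fun
E
python3 - <<'E'
from fit import *
P={n:imaging.camera(n) for n in("top","side")}
def pick(n,l,near):
    L=trace(P[n],l); d=min(L,key=lambda d:np.hypot(*(np.array(d["centre"])-near))); print(n,l,d["conf"],np.round(d["centre"]),d["mask"].sum()); return P[n],d["mask"].astype(float)
mc=[pick("top","carrier",(387,221)),pick("side","carrier",(352,185))]
ms=[pick("top","stand",(308,146)),pick("side","stand",(228,232))]
g=atz(P["top"],(394,225),.22); print("grip guess",g)
vc,fc=fit(carrier,mc,[g[0],g[1],.25],[.02,.02,.1]); print("carrier",vc,fc)
vs,fs=fit(stand,ms,[.56,.015,.14,0,0],[.02,.02,.05,.008,.01],2); 
vs,fs=fit(stand,ms,vs,[.01,.01,.03,-.006,-.008],1.5); print("stand",vs,fs)
np.save("est.npy",np.r_[vc,vs])
for k,n in enumerate(P):
    im=cv2.resize(P[n]["color"],None,fx=3,fy=3,interpolation=cv2.INTER_CUBIC)
    for m,col in((carrier(vc),(0,255,0)),(stand(vs),(0,0,255))):
        for B in m:
            uv=np.array([proj(P[n],X)+.5 for X in B])*3; cv2.polylines(im,[cv2.convexHull(uv.astype(np.float32)).astype(int)],True,col,1)
    x0,y0,x1,y1=[(205,75,425,270),(175,100,375,330)][k]
    c=im[y0*3:y1*3,x0*3:x1*3]; cv2.imwrite(f"pics/o{k}.png",c)
    cv2.imwrite(f"pics/raw{n}.png",P[n]["color"])
E
```

```text
top carrier 0.71 [386. 220.] 1632
side carrier 0.96 [359. 188.] 1833
top stand 0.83 [301. 151.] 2468
side stand 0.71 [228. 233.] 3604
grip guess [ 0.43856122 -0.23211024  0.22      ]
carrier [ 0.44653325 -0.24432007  0.29798806] 181.240662866123
stand [ 0.65820819  0.00323252  0.14948857 -0.00594478 -0.01124105] 1056.4443006408944
```

```bash
python3 -c "
import cv2,numpy as np
a=cv2.imread('pics/o0.png');b=cv2.imread('pics/o1.png');print(a.shape,b.shape)
b=b[:585];o=np.zeros((600,800,3),np.uint8)
a=cv2.resize(a,None,fx=.66,fy=.66); b=cv2.resize(b,(360,351)) 
o[:a.shape[0],:a.shape[1]]=a;o[:351,436:796]=b;cv2.imwrite('pics/o.png',o)"
```

```text
(585, 660, 3) (690, 600, 3)
```

View pics/o1.png

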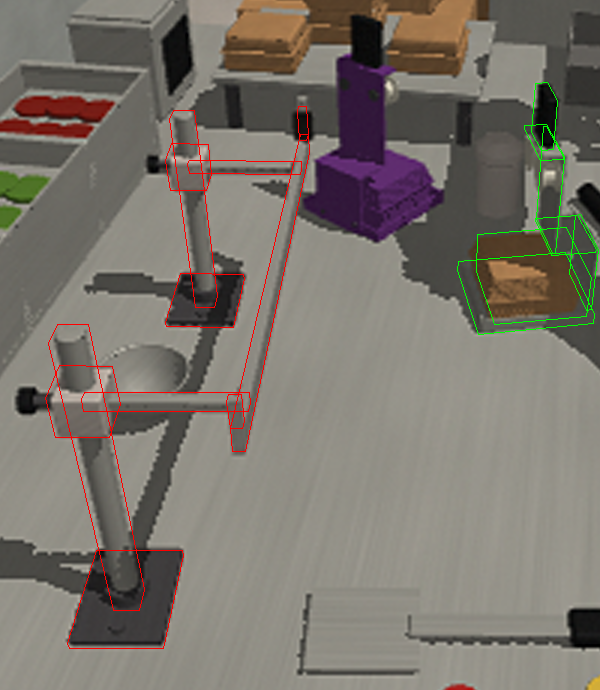

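View pics/o0.png

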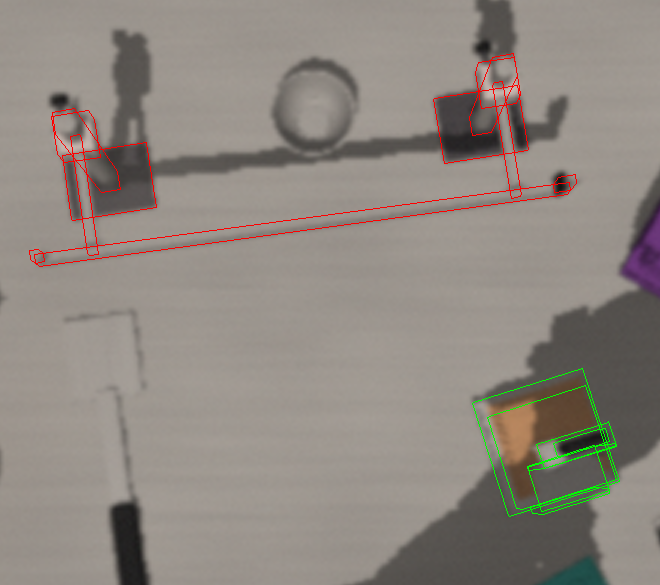

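The fitted models sit well on both pictures: carrier at about (0.447, -0.244) with yaw 0.298. The rail is about 6 mm nearer and 11 mm lower than nominal. Now I grasp and lift.

```bash
cat >> h.py <<'E'
def cq(yaw,tilt=0):
    # tool orientation for carrier axes: Rz(yaw)Rx(tilt); tool x = carrier x, tool z = -carrier z
    return (R.from_euler('z',yaw)*R.from_euler('x',tilt)*R.from_matrix(np.diag([1,-1,-1.]))).as_quat()
E
python3 - <<'E'
from h import *
x,y,yaw=np.load("est.npy")[:3]
print(readout.get_contact_force(), R.from_quat(readout.get_tcp_rot()).as_matrix().round(2).tolist())
qs=[(abs(j[6]),q) for k in(0,np.pi) for q in[(R.from_quat(cq(yaw))*R.from_euler('z',k)).as_quat()] for j in[arm.ik([x,y,.34],q)] if j is not None]
print([a for a,_ in qs]); flip=0
if abs(arm.ik([x,y,.34],cq(yaw))[6])>2: flip=1
print("flip",flip)
q=(R.from_quat(cq(yaw))*R.from_euler('z',np.pi*flip)).as_quat()
p=readout.get_eef_pos(); arm.line_to([p[0],p[1],.36],velocity=.25)
arm.move_to([x,y,.34],q); arm.line_to([x,y,.224],velocity=.12)
arm.move_gripper(0,25); f0=np.array(readout.get_contact_force())
print("open",readout.get_opening()*88,readout.get_eef_pos(),f0)
arm.line_to([x,y,.30],velocity=.1); arm.sleep(.3)
print(readout.get_opening()*88,np.round(readout.get_contact_force(),2),np.round(readout.get_torque(),2),readout.get_t())
for n in("side","top"): cv2.imwrite(f"pics/g{n}.png",imaging.camera(n)["color"])
s=cv2.imread("pics/gside.png");t=cv2.imread("pics/gtop.png")
cv2.imwrite("pics/g.png",np.hstack([cv2.resize(s[60:240,270:430],(400,450)),cv2.resize(t[130:310,300:460],(400,450))]))
E
```

```text
[ 0.84273712 -0.75063452  0.1010956 ] [[0.3, -0.95, -0.0], [-0.95, -0.3, -0.0], [-0.0, 0.0, -1.0]]
[np.float64(0.5875328124010223), np.float64(2.4130602875426157)]
flip 0
open 11.596507039227976 [ 0.44633422 -0.24426234  0.22389588] [-1.26996742 -0.24025332  0.92456194]
12.050815352301253 [-0.44 -0.57 -4.48] [-0.08 -0.13 -0.04] 7.1417
```

View pics/g.png

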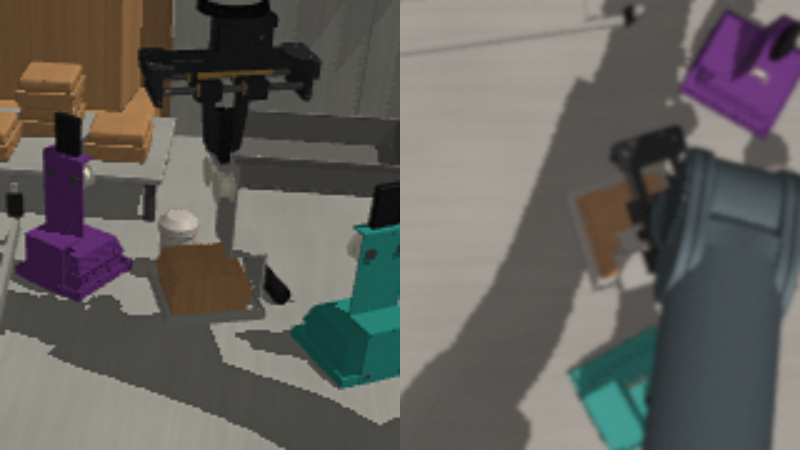

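The carrier is held level, at about 5 N. Next I pre-position it on the near side of the rail and feel for the near face.

```bash
cat >> h.py <<'E'
sx,sy,syaw,sdx,sdz=np.load("est.npy")[3:]
Q=cq(syaw,.1); Rs=R.from_euler('z',syaw); Rc=Rs*R.from_euler('x',.1)
def tcp(xr,yr,zr):
    "TCP pose for the seat at xr,zr from the estimated top edge (stand axes) at stand y=yr"
    s=Rs.apply([sdx+xr,yr,.212+np.tan(.1)*yr+sdz+zr])+[sx,sy,0]
    return s+Rc.apply([0,0,.074])
def force(n=4):
    F=[]
    for _ in range(n): F.append(readout.get_contact_force()); arm.sleep(.01)
    return Rs.inv().apply(np.mean(F,0))
Y=.13
E
python3 - <<'E'
from h import *
arm.line_to(tcp(-.12,Y,.022),Q,velocity=.2)
arm.line_to(tcp(-.006,Y,.022),velocity=.08); arm.sleep(.3)
f0=force(8); print("base",f0.round(2),np.round(readout.get_eef_pos()-tcp(-.006,Y,.022),4))
x=-.006
while x<.020:
    x+=.001; arm.line_to(tcp(x,Y,.022),velocity=.02); f=force(); print(round(x*1e3,1),(f-f0).round(2),end=' ')
    if f[0]-f0[0]<-2.5: break
e=Rs.inv().apply(readout.get_eef_pos()-tcp(x,Y,.022)); print("\nhit",x,e.round(4),readout.get_t())
np.save("hit.npy",[x,*e,*f0])
E
```

```text
base [-0.13 -0.3  -3.92] [-0.0001  0.      0.    ]
-5.0 [0.25 0.06 0.11] -4.0 [-0.07  0.61  0.52] -3.0 [-0.15  0.14 -0.42] -2.0 [ 0.07  0.38 -0.41] -1.0 [ 0.    0.39 -0.17] 0.0 [0.02 0.36 0.14] 1.0 [ 0.13  0.21 -0.18] 2.0 [-0.08  0.29 -0.11] 3.0 [-0.4  -0.07 -0.16] 4.0 [-0.19  0.59  0.21] 5.0 [-0.28  0.58  0.36] 6.0 [0.29 0.48 0.32] 7.0 [ 0.14  0.13 -0.53] 8.0 [-0.9  -0.25  0.17] 9.0 [-4.22 -0.26  2.22] 
hit 0.009000000000000001 [-0.0007  0.0001 -0.0002] 15.3667
```

```bash
python3 - <<'E'
from h import *
x=.0014
arm.line_to(tcp(x,Y,.022),velocity=.02); arm.line_to(tcp(x,Y,.009),velocity=.04); arm.sleep(.2)
tq=lambda:Rs.inv().apply(readout.get_torque()).round(3)
f0=force(8); print("base",f0.round(2),tq())
z=.009
while z>-.012:
    z-=.001 if z>.0055 else .0005
    arm.line_to(tcp(x,Y,z),velocity=.02); f=force(); print(round(z*1e3,1),(f-f0).round(2),tq())
    if f[2]-f0[2]>8 or abs(f[0]-f0[0])>5: break
print(readout.get_t(),np.round(readout.get_eef_pos()-tcp(x,Y,z),4))
p=imaging.camera("side"); t=imaging.camera("top")
cv2.imwrite("pics/s.png",np.hstack([cv2.resize(p["color"][100:280,190:350],(400,450),interpolation=2),cv2.resize(t["color"][80:260,200:360],(400,450),interpolation=2)]))
E
```

```text
base [-0.2  -0.05 -3.84] [-0.279 -0.105 -0.009]
8.0 [ 0.34 -0.25 -0.3 ] [-0.28  -0.093 -0.022]
7.0 [0.28 0.25 0.3 ] [-0.253 -0.097  0.005]
6.0 [ 0.7  -0.05 -0.13] [-0.266 -0.015  0.028]
5.0 [-0.12 -0.09 -0.37] [-0.241 -0.07  -0.032]
4.5 [ 0.28  0.11 -0.62] [-0.212 -0.082  0.004]
4.0 [0.07 0.03 0.2 ] [-0.249 -0.083 -0.014]
3.5 [-0.18 -0.55 -0.17] [-0.248 -0.1   -0.012]
3.0 [ 0.51  0.34 -0.02] [-0.225 -0.134 -0.016]
2.5 [-0.15 -0.02 -0.26] [-0.227 -0.09  -0.029]
2.0 [ 0.24  0.36 -0.17] [-0.253 -0.143  0.002]
1.5 [ 0.35  0.23 -0.05] [-0.259 -0.053 -0.05 ]
1.0 [ 0.62  0.01 -0.41] [-0.304 -0.046 -0.016]
0.5 [ 0.08 -0.02 -0.16] [-0.288 -0.063 -0.059]
0.0 [0.17 0.11 0.12] [-0.319  0.    -0.007]
-0.5 [ 0.2  -0.33  0.14] [-0.238 -0.107  0.046]
-1.0 [ 0.12 -0.17 -0.06] [-0.281 -0.119  0.007]
-1.5 [ 0.09 -0.11 -0.71] [-0.267 -0.104 -0.015]
-2.0 [ 0.06  0.2  -0.14] [-0.293 -0.133 -0.   ]
-2.5 [ 0.13 -0.06 -0.42] [-0.236 -0.128  0.009]
-3.0 [ 0.41  0.12 -0.26] [-0.34  -0.09   0.001]
-3.5 [0.15 0.32 0.33] [-0.264 -0.134 -0.035]
-4.0 [-0.43 -0.38  4.05] [-0.242  0.289  0.02 ]
-4.5 [-3.05 -1.55  9.48] [-0.246  0.702  0.075]
23.1583 [0.0002 0.0001 0.0008]
```

View pics/s.png

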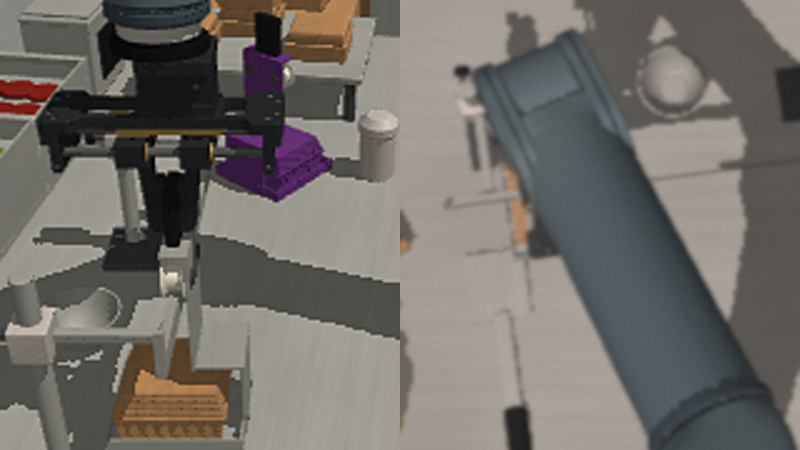

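Both wheels look to be over the bar, and contact came at z about 4 mm below the fit. The sideways force of -3 N suggests a groove flank, so I'll centre gently.

```bash
python3 - <<'E'
from h import *
f0=np.array([-.1,0,-3.95]); tq=lambda:Rs.inv().apply(readout.get_torque()).round(3)
for x,z in((1.4,-4.2),(.9,-4.2),(.4,-4.2),(-.1,-4.2),(-.6,-4.2),(-.1,-4.2),(-.1,-4.6)):
    arm.line_to(tcp(x/1e3,Y,z/1e3),velocity=.01); arm.sleep(.1); print(x,z,(force(6)-f0).round(2),tq())
print(readout.get_t())
E
```

```text
1.4 -4.2 [-2.48 -0.87  9.36] [-0.313  0.605  0.031]
0.9 -4.2 [-0.38 -0.76  9.19] [-0.254  0.2    0.008]
0.4 -4.2 [ 2.05 -0.48  8.68] [-0.223 -0.529 -0.063]
-0.1 -4.2 [ 5.14 -0.72  8.04] [-0.187 -1.479 -0.182]
-0.6 -4.2 [ 5.16 -0.59  8.37] [-0.223 -1.44  -0.174]
-0.1 -4.2 [ 4.25 -0.57  9.3 ] [-0.227 -1.138 -0.167]
-0.1 -4.6 [ 3.39 -0.95 11.36] [-0.25  -0.989 -0.102]
26.0583
```

```bash
python3 - <<'E'
from h import *
f0=np.array([-.1,0,-3.95]); tq=lambda:Rs.inv().apply(readout.get_torque()).round(3)
c=tcp(.0009,Y,-.0042); seat=c-Rc.apply([0,0,.074])
for t in(.1,.09,.1,.11,.12,.11,.105):
    r=Rs*R.from_euler('x',t)
    arm.line_to(seat+r.apply([0,0,.074]),cq(syaw,t),velocity=.01); arm.sleep(.1); print(t,(force(8)-f0).round(2),tq(),round(readout.get_t(),1))
E
```

```text
0.1 [ 1.85 -1.34 11.3 ] [-0.197 -0.549 -0.087] 26.5
0.09 [ 1.59 -1.21 11.55] [ 0.07  -0.537 -0.094] 26.9
0.1 [ 1.58 -1.76 11.48] [-0.25  -0.509 -0.107] 27.3
0.11 [ 1.27 -1.31 11.48] [-0.572 -0.388 -0.005] 27.7
0.12 [ 0.88 -1.43 12.74] [-0.643 -0.334  0.009] 28.1
0.11 [ 1.55 -1.04 11.72] [-0.444 -0.406 -0.061] 28.6
0.105 [ 1.52 -1.14 11.46] [-0.339 -0.523 -0.017] 29.0
```

Tilting shifts the moment both ways around 0.10 rad, so both wheels bear at that angle. I'll settle there, release, and watch it roll.

```bash
python3 - <<'E'
from h import *
f0=np.array([-.1,0,-3.95])
arm.line_to(tcp(.0012,Y,-.0042),Q,velocity=.01); arm.sleep(.4); print((force(8)-f0).round(2),Rs.inv().apply(readout.get_torque()).round(2))
arm.move_gripper(.9); print(readout.get_opening(),readout.get_t())
a=imaging.camera("side")["color"]; arm.sleep(1.5)
p=np.array(readout.get_eef_pos()); arm.line_to(p+[0,0,.1],velocity=.15); arm.line_to(p+Rs.apply([-.15,0,.1]),velocity=.2); arm.sleep(1)
b=imaging.camera("side"); t=imaging.camera("top")
cv2.imwrite("pics/e.png",np.hstack([cv2.resize(b["color"][90:270,180:340],(400,450),interpolation=2),cv2.resize(t["color"][80:260,290:450],(400,450),interpolation=2)]))
for n,l in(("side",b),("top",t)):
    print(n,[(np.round(d["centre"]).tolist(),round(d["conf"],2)) for d in recognise(l,"carrier")])
s=Rs.apply([sdx+.001,-.193,.212-.0194+sdz-.004])+[sx,sy,0]; print("expected seat px",proj(b,s),proj(t,s),readout.get_t())
E
```

```text
[ 0.68 -1.15 11.82] [-0.17 -0.31  0.  ]
0.8974375067666317 30.775
side [([297.0, 154.0], 0.97), ([278.0, 185.0], 0.81), ([419.0, 183.0], 0.58)]
top [([391.0, 289.0], 0.93), ([364.0, 147.0], 0.61), ([441.0, 159.0], 0.56)]
expected seat px [274.04370304 152.79875731] [374.71983138 139.16657444] 35.2417
```

View pics/e.png

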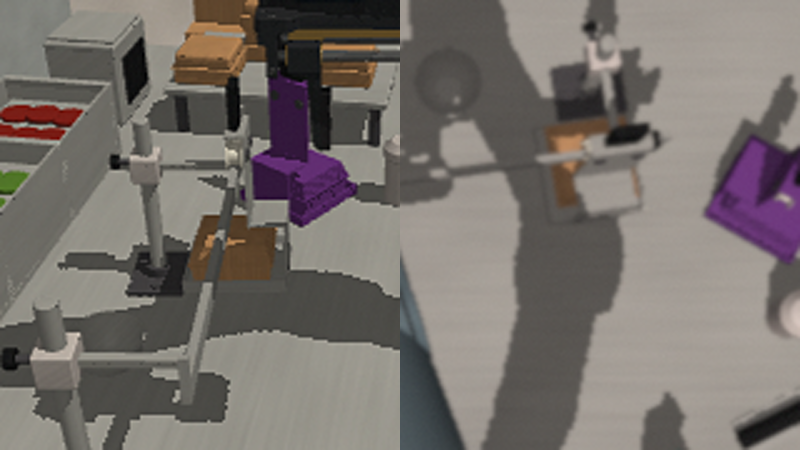

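```bash
python3 - <<'E'
from h import *
a=imaging.camera("side")["color"].astype(int); arm.sleep(.4); b=imaging.camera("side"); d=np.abs(b["color"]-a)[120:220,240:310]; print("change",d.mean(),d.max())
g=Rs.apply([sdx+.001,-.193,.212-.0194+sdz-.004])+[sx,sy,0]+Rc.apply([0,0,.068]); print("grip px",proj(b,g),proj(imaging.camera("top"),g))
arm.finish_job()
E
```

```text
change 0.694952380952381 13
grip px [272.8883112  130.63889258] [380.20983379 133.82733493]
the job is handed in; nothing more can be done
```

I hung the steel carrier on the upper half of the rail, let go, and it rolled down by itself to the stop. I then handed the job in. No verdict was reported.

**What I did**
- **Finding the carrier:** I told it from the purple and turquoise look-alikes by its steel hanger and cardboard box. I held it by the black grip, about 5 N when lifted.
- **Feeling for the rail:** the near face came about 1.4 mm farther out than the camera fit gave. The top edge came about 4 mm lower, so the bar sits about 15 mm below nominal, right at the stated clamp limit.
- **Seating:** I seated it at about y +130 mm. The lowering force was about 9 to 13 N, against the 25 N limit. Tilting the carrier slightly moved the moment both ways around 0.10 rad, so I took both wheels to be bearing.
- **Release:** I opened the gripper at 30.8 s, then raised the arm clear and backed it away.

**Last checks**
- **At the stop:** in the top picture the lower wheel is against the stop and the grip is at about pixel (381, 133). I expected (380, 134) for a carrier resting at y -193 mm.
- **At rest:** two side pictures 0.4 s apart showed only noise.
- **Upright and undisturbed:** the carrier looks upright, and nothing else in the pictures looks moved, though I did not measure the other things again.

**What disagreed or is uncertain**
- **Sideways force:** a force of -3 to +5 N appeared while I was centring the wheels. It was down to about 0.7 N before release.
- **Wheel loads:** these are inferred from the wrist force and moment, not measured directly.
- **Network report:** it placed the carrier at (364, 147) in the last top picture, with low confidence (0.61). I relied on the picture itself.

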